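# Press the loose frame rosette home

## Robot

A 7-joint arm with a two-finger parallel gripper is mounted at the origin on the work surface. World frame = base frame: x ahead of the robot, y to its left, z up, the work surface at z = 0. Lengths are in m, angles in degrees, forces in N, time in s.
With the tool pointing down it reaches from about 0.425 to 1.025 m from the base axis. Payload 9.4 kg.
Tool frame: the origin (TCP) lies midway between the tips of the shut fingers; the grasp point (between the pads) lies 19 mm behind it; z points along the fingers, y is the line along which they close (so a half turn about z gives the same grasp; the last joint's range is limited). The gripper opens to 85 mm and grips with 20 to 120 N. Pads are 22 mm wide; open, the fingers measure 114 mm over their backs; the gripper's body (76 mm by 85 mm) begins 54 mm behind the grasp point. The pads swing forward as they close: fully open they stand 13 mm farther back than shut.
Start: joints at [69.632, 34.337, -0.143, 91.639, 0.103, 54.024, -4.572], TCP at [0.2, -0.697, 0.231] pointing down, gripper open.
Joint ranges: [-147.43, 147.43], [-19.82, 112.94], [-74.19, 73.91], [6.32, 146.72], [-59.91, 239.91], [6.04, 106.73], [-150.56, 150.56]. Speed limits (degrees/s): [127.2, 127.2, 172.46, 172.46, 180, 180, 180].

## Interface

Orientations are given as [roll, pitch, yaw] about the fixed x, y, z axes, in that order (R = Rz(yaw) Ry(pitch) Rx(roll)).
In Python, from plant import ctrl gives the robot as it stands.
- The arm moves only by the tool drive_tool, never from a script. Its argument "motion" is a list of rows, each an object of numbers: "jaw": the opening, from 0 (shut) to 1 (fully open); "tx", "ty", "tz": the shift along the world's x, y, z in cm; "wx", "wy", "wz": the turn, a rotation vector about the world's x, y, z in rad. In form: [{"jaw": .., "tx": .., "ty": .., "tz": .., "wx": .., "wy": .., "wz": ..}, ...]. A call has 1 to 10 rows; each row is the pose to reach, as a shift and turn from the pose commanded when the call began; what a row does not reach only later rows make up. A row lasts 1/12 s, in which the tool goes at most 41.7 mm and 7.16 degrees, less where a joint would pass 70% of its speed; a pose out of reach is approached as far as the arm can. A call with a gripper value outside its range is refused whole. The fingers move at their own pace and stop on an object; the grip force is fixed at half the most. Time passes only in rows, so rows that repeat a pose let the fingers close. It gives the time, the measured TCP pose, the force, the opening and the grip force at its end, in the units of the state.
- ctrl.state(): the state, without advancing time (a new reading comes with each control period).
- ctrl.snapshot(name): name is "scene" or "top" or "wrist"; returns a dict with "frame" (480x640x3 uint8, red, green, blue), "intrinsics" (3x3 intrinsics, pixels), "cam_to_world" (4x4, takes a point from camera to world coordinates); the wrist camera has in their place "mount" (4x4, takes a point from camera to tool coordinates, whose origin is the TCP and whose axes are the flange's). Camera axes: x right, y down, z forward; pixel columns grow to the right and rows downward; lengths in m; the calibration is good to about 2 mm. A picture is of the moment at which its call begins: read the wrist's pose just before it. There is no depth.
- ctrl.close_job(): hands the job in; it is judged then, once.
The state is a dict: "time": time; "joint_pos": joint angles; "dq": joint speeds; "joint_efforts": joint torques, N m; "ee_pos": TCP position; "eef_rot": TCP orientation; "wrist_force": force on the tool from outside, world axes, zero at the start; "ft_torque": the same for the moment, N m; "width": opening from 0.0 (shut) to 1.0 (fully open); "grasp_force": force on a finger pad.
Only numpy, scipy, OpenCV 4.12 (cv2) and the standard library are available. Lean on these libraries where they do the work, as an engineer would, in place of code of your own. Each camera call takes 0.05 s, during which the arm holds its last target. There are 200 camera calls.

## Task

On the small picture frame, press the red rosette, which stands up on its dowel, gently down with your fingertips until it sits fully home on the moulding, keep light pressure on it for about three seconds so that the glue takes, then withdraw. Press only, do not grip it; do not touch the three freshly gilded rosettes, and leave the tumbler, jar and brush where they are.

Things in the scene. Friction and masses are not known exactly. Their poses are not given: they have to be found in the camera images.
- frame: Small picture frame of dark wood lying flat on the bench, fixed there: 230 (its x) x 190 (its y) x 30 mm high, moulding 52 mm wide with a thin gold inner line, 8 mm plywood back panel in the opening. Origin: centre of its underside, on the bench; z up. It may lie at any yaw. A rosette sits on each corner, centred at x = +-89, y = +-69 mm in the frame's axes.
- red_top (a point): Centre of the flat top of the red rosette (at frame x = +89, y = +69 mm); moves with it. The rosette is 48 mm across and 12 mm high in all: a disc with petals, 6 mm thick (petals to 11 mm), with a round flat-topped boss 26 mm across in the middle. Seated, its underside lies on the moulding and this point is 42 mm above the bench; at the start it stands 5 to 7 mm higher on its dowel. Axes as the frame's, z up.
- red_rosette (a joint): How far the red rosette has been pressed down, m: 0 is 7 mm proud, 0.007 is fully home, where it comes up against its seat; it starts at 0 to 0.002. The dowel is a tight fit: it takes about 4 N to move it, and it stays where it is left without springing back. The seat itself rests on felt and yields about 1 mm per 6 N of pressure, recovering when let go (this value does not include that).
- gold_a: Gilded rosette, gold coloured, same shape as the red one, fixed and seated at frame (-89, +69) mm; origin at the centre of its underside, 30 mm above the bench, its top at 42 mm. Must not be touched.
- gold_b: Gilded rosette as gold_a, at frame (-89, -69) mm. Must not be touched.
- gold_c: Gilded rosette as gold_a, at frame (+89, -69) mm. Must not be touched.
- tumbler: Loose clear glass tumbler, 52 mm across, 70 mm high, standing in the frame's opening on the back panel; origin at the centre of its underside, z up.
- jar: Loose white plastic jar with a blue cap, 50 mm across, 50 mm high, standing on the bench beside the frame's -x edge; origin at the centre of its underside, z up.
- brush: Loose brush lying on the bench beside the frame's -y edge, 200 mm long along its x (bristles to +x), 42 mm wide, 20 mm high; origin at its middle on the underside.
There are look-alikes about, which are no part of the job. What is shaped like the brush but yellow is not meant.

How it is judged (in metres and radians):
On the way:
1. The fingertips press the red rosette fully home and keep it under light pressure for 2 s (value of joint red_rosette above 0.0055 m and contact force between the fingers and red_rosette above 0.3 N), for 2 s.
At the end, for the whole second after the job is handed in: The red rosette is home on the moulding (within 1.5 mm) with nothing touching it, and the tumbler, jar and brush rest within 15 mm of where they stood (value of joint red_rosette above 0.0055 m and contact force between anything else and red_rosette below 0.1 N and distance of each of tumbler, jar, brush from where it was at the start of the episode below 0.015 m and linear speed of each of tumbler, jar, brush below 0.02 m/s).
It fails at once if A gilded rosette is touched (contact force between any of the fingers, the arm and gold_a above 0.3 N or contact force between any of the fingers, the arm and gold_b above 0.3 N or contact force between any of the fingers, the arm and gold_c above 0.3 N).
It fails at once if The tumbler, jar or brush is shifted over 15 mm, tipped or lifted (distance of any of tumbler, jar, brush from where it was at the start of the episode above 0.015 m or angle between any of tumbler, jar's own z axis and vertical above 0.3 rad or height (world z) of brush above 0.05 m).
It fails at once if The red rosette is pressed roughly (over 30 N) (contact force between the fingers and red_rosette above 30 N).
It fails at once if The fingers straddle the red rosette as if to grip it (horizontal distance between the grasp point and red_top below 0.03 m and z of the grasp point in the frame of red_top below 0.006 m).
It also fails if it takes over 35 s, if anything falls off the work surface, if the arm or the gripper's body presses on something with over 40 N, if the wrist force passes 120 N, or if a joint passes its speed limit or range.

## Working session

There is one attempt and no reset: what is moved stays moved. The work goes in short steps, Python scripts to look and compute and a tool call to move; the robot and the scene stay as the last step left them, time stands still between calls to the robot, and variables do not carry over. Pictures are saved under pics/ and viewed, at most 10 in all, crops included, and the job is handed in when it is done.

Besides the shell and the picture viewer there is one more tool, called after "Call:" by a JSON object that holds its "method" and its "body", one argument or row to a line. drive_tool: Moves the arm, as the interface text tells. Its arguments: {"type":"object","properties":{"motion":{"type":"array","items":{"type":"object","properties":{"jaw":{"type":"number"},"tx":{"type":"number"},"ty":{"type":"number"},"tz":{"type":"number"},"wx":{"type":"number"},"wy":{"type":"number"},"wz":{"type":"number"}}}}},"required":["motion"]}

```bash
mkdir -p pics
python3 - <<'E'
from plant import ctrl
import cv2,pickle
d={}
for n in("top","scene"):
    s=ctrl.snapshot(n);d[n]=s;cv2.imwrite(f"pics/{n}0.png",s["frame"][:,:,::-1])
    print(n,s["intrinsics"],s["cam_to_world"])
pickle.dump(d,open("d.pkl","wb"))
print(ctrl.state())
E
```

```text
top [[515.96395999   0.         323.87982318]
 [  0.         515.96395999 232.18465998]
 [  0.           0.           1.        ]] [[ 0.02239527 -0.98408092  0.17630427  0.39661007]
 [-0.99972386 -0.02329918 -0.00305829  0.01609047]
 [ 0.00711735 -0.17618709 -0.98433097  0.80057833]
 [ 0.          0.          0.          1.        ]]
scene [[505.01092389   0.         322.04255513]
 [  0.         505.01092389 246.16624768]
 [  0.           0.           1.        ]] [[ 0.71328816  0.47014074 -0.51979581  0.88935062]
 [ 0.70083504 -0.48594629  0.52219388 -0.35382919]
 [-0.00708823 -0.73676583 -0.67611084  0.54851666]
 [ 0.          0.          0.          1.        ]]
{'time': 0.1, 'joint_pos': array([69.6309405 , 34.38190118, -0.14494953, 91.67560013,  0.10367905,
       54.02341411, -4.57283663]), 'dq': array([-0.00689886, -0.09995756, -0.01490266, -0.13105816, -0.06167073,
       -0.10524365,  0.04347242]), 'joint_efforts': array([ 6.01004198e-03, -7.77991462e+01,  1.56995829e+00, -2.58624065e+01,
        1.25610834e-02,  5.53536345e-03,  4.04849675e-05]), 'ee_pos': array([ 0.19939089, -0.69661332,  0.23048335]), 'eef_rot': array([-1.79919626e+02,  8.39781171e-03,  1.59768782e+01]), 'wrist_force': array([-0.24857783, -0.32335208,  0.2592419 ]), 'ft_torque': array([-0.00282189, -0.00045299,  0.06574698]), 'grasp_force': 0.0, 'width': 0.9976316545405381}
```

View pics/top0.png

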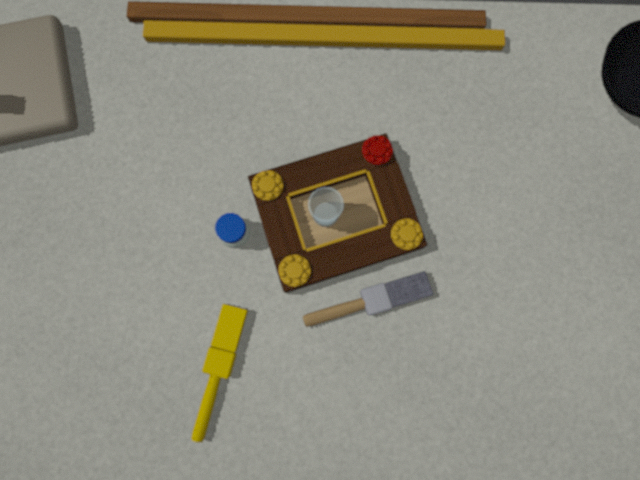

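View pics/scene0.png

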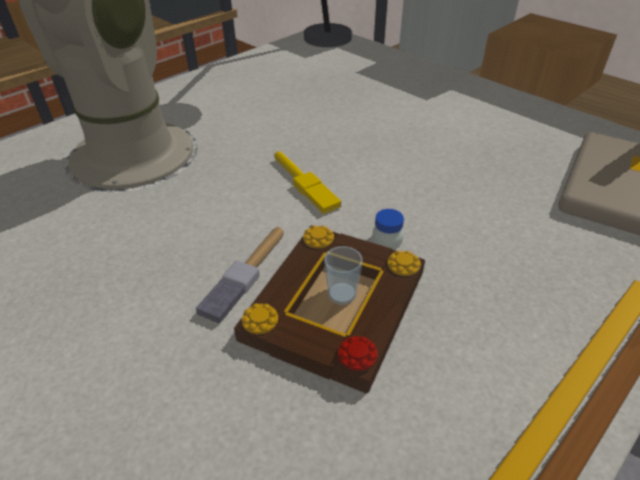

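The top view shows the red rosette at (377,150), the gold ones at (267,185), (295,270) and (407,234), the tumbler at (326,206), the jar at (231,228) and the brush around (370,298). In the scene view red is at (358,352). Next I measure these.

```bash
cat > h.py <<'E'
import cv2,numpy as np
def blobs(im,lo,hi,amin=150):
    h=cv2.cvtColor(im,cv2.COLOR_RGB2HSV)
    m=cv2.inRange(h,lo,hi)
    if lo[0]==0: m|=cv2.inRange(h,(174,lo[1],lo[2]),(180,255,255))
    m=cv2.morphologyEx(m,cv2.MORPH_CLOSE,np.ones((5,5)))
    cs,_=cv2.findContours(m,cv2.RETR_EXTERNAL,cv2.CHAIN_APPROX_NONE)
    return [(np.array(cv2.minEnclosingCircle(c)[0]),cv2.minEnclosingCircle(c)[1],cv2.contourArea(c)) for c in cs if cv2.contourArea(c)>amin]
def ray(s,p,T=None):
    T=s["cam_to_world"] if T is None else T
    d=T[:3,:3]@np.linalg.solve(s["intrinsics"],[*p,1]); return T[:3,3],d/np.linalg.norm(d)
def plane(s,p,z,T=None):
    o,d=ray(s,p,T); return o+d*(z-o[2])/d[2]
def tri(r):
    A=[np.eye(3)-np.outer(d,d) for o,d in r]
    return np.linalg.solve(sum(A),sum(a@o for a,(o,d) in zip(A,r)))
E
python3 - <<'E'
from h import *; import pickle
d=pickle.load(open("d.pkl","rb")); np.set_printoptions(precision=4,suppress=True)
R=[]
for n in d:
    s=d[n]
    for c,r,a in blobs(s["frame"],(0,150,90),(6,255,255)):
        print(n,"red",c,r,a,plane(s,c,.043)); R.append(ray(s,c))
    for c,r,a in blobs(s["frame"],(15,140,90),(32,255,255)):
        print(n,"gold",c,r,a,plane(s,c,.037))
    for c,r,a in blobs(s["frame"],(105,150,80),(125,255,255)): print(n,"cap",c,plane(s,c,.05))
print("tri red",tri(R))
E
```

```text
top red [376.7511 149.1718] 15.509056091308594 639.0 [ 0.6638 -0.0646  0.043 ]
top gold [218.3691 374.2496] 70.47498321533203 2547.5 [0.3234 0.16   0.037 ]
top gold [293.7807 270.0789] 16.623428344726562 800.0 [0.4752 0.0571 0.037 ]
top gold [406. 234.] 16.492521286010742 780.5 [ 0.5335 -0.1098  0.037 ]
top gold [266.8393 184.2857] 16.17658233642578 712.5 [0.6056 0.1025 0.037 ]
top gold [336.4921 209.0309] 52.14653015136719 5419.0 [ 0.5695 -0.0046  0.037 ]
top gold [316.   27.5] 188.72279357910156 13159.5 [0.8695 0.034  0.037 ]
top cap [230.217  227.3679] [0.535  0.1524 0.05  ]
scene red [357.5641 353.    ] 19.666149139404297 954.0 [ 0.6646 -0.0692  0.043 ]
scene gold [563.  458.5] 20.718448638916016 206.5 [ 0.8988 -0.0166  0.037 ]
scene gold [581.5 437. ] 20.304039001464844 204.0 [0.9023 0.0191 0.037 ]
scene gold [631.338  353.9722] 27.07892608642578 578.5 [0.9    0.1638 0.037 ]
scene gold [260.3349 319.5183] 18.507095336914062 841.0 [ 0.5371 -0.1145  0.037 ]
scene gold [564.5 380. ] 123.90026092529297 6094.0 [0.8585 0.073  0.037 ]
scene gold [334.  292.5] 53.50944519042969 801.5 [ 0.5732 -0.014   0.037 ]
scene gold [403.5757 263.    ] 16.696090698242188 595.5 [0.6059 0.0974 0.037 ]
scene gold [318.5 236. ] 15.53232479095459 497.5 [0.4761 0.0539 0.037 ]
scene gold [307. 180.] 41.23115539550781 1240.0 [0.3573 0.145  0.037 ]
scene cap [389.0062 219.6149] [0.538  0.1465 0.05  ]
tri red [ 0.664  -0.0661  0.0397]
```

Red is at about (0.665, -0.067). The gold rosettes confirm it: their spacings come out at 137 and 178 mm against the nominal 138 and 178, and a + c − b gives (0.665, -0.0675). I'll shut the jaw and move above it at the current height.

Call:
{"method": "drive_tool", "body": {
  "motion": [
    {"jaw":0,"tx":3,"ty":4,"tz":0},
    {"jaw":0,"tx":5.5,"ty":7.5,"tz":0},
    {"jaw":0,"tx":8,"ty":11,"tz":0},
    {"jaw":0,"tx":10.5,"ty":14.5,"tz":0},
    {"jaw":0,"tx":13,"ty":18,"tz":0},
    {"jaw":0,"tx":15.5,"ty":21.5,"tz":0},
    {"jaw":0,"tx":18,"ty":25,"tz":0},
    {"jaw":0,"tx":20.5,"ty":28.5,"tz":0},
    {"jaw":0,"tx":23,"ty":31.5,"tz":0},
    {"jaw":0,"tx":23,"ty":31.5,"tz":0}
  ]
}}

```text
validation failed for argument at $.mo...
```

Call:
{"method": "drive_tool", "body": {
  "motion": [
    {"jaw":0,"tx":3,"ty":4,"tz":0,"wx":0,"wy":0,"wz":0},
    {"jaw":0,"tx":5.5,"ty":7.5,"tz":0,"wx":0,"wy":0,"wz":0},
    {"jaw":0,"tx":8,"ty":11,"tz":0,"wx":0,"wy":0,"wz":0},
    {"jaw":0,"tx":10.5,"ty":14.5,"tz":0,"wx":0,"wy":0,"wz":0},
    {"jaw":0,"tx":13,"ty":18,"tz":0,"wx":0,"wy":0,"wz":0},
    {"jaw":0,"tx":15.5,"ty":21.5,"tz":0,"wx":0,"wy":0,"wz":0},
    {"jaw":0,"tx":18,"ty":25,"tz":0,"wx":0,"wy":0,"wz":0},
    {"jaw":0,"tx":20.5,"ty":28.5,"tz":0,"wx":0,"wy":0,"wz":0},
    {"jaw":0,"tx":23,"ty":31.5,"tz":0,"wx":0,"wy":0,"wz":0},
    {"jaw":0,"tx":23,"ty":31.5,"tz":0,"wx":0,"wy":0,"wz":0}
  ]
}}

```text
time: 0.93
ee_pos: [0.4334, -0.3763, 0.2311]
eef_rot: [-179.9, -0.1, 16.3]
wrist_force: [-0.2, 0.8, 0.7]
width: -0.003
grasp_force: 0.0
```

Call:
{"method": "drive_tool", "body": {
  "motion": [
    {"jaw":0,"tx":3,"ty":4,"tz":0,"wx":0,"wy":0,"wz":0},
    {"jaw":0,"tx":6,"ty":8,"tz":0,"wx":0,"wy":0,"wz":0},
    {"jaw":0,"tx":9,"ty":12,"tz":0,"wx":0,"wy":0,"wz":0},
    {"jaw":0,"tx":12,"ty":16,"tz":0,"wx":0,"wy":0,"wz":0},
    {"jaw":0,"tx":15,"ty":20,"tz":0,"wx":0,"wy":0,"wz":0},
    {"jaw":0,"tx":18,"ty":24,"tz":0,"wx":0,"wy":0,"wz":0},
    {"jaw":0,"tx":21,"ty":28,"tz":0,"wx":0,"wy":0,"wz":0},
    {"jaw":0,"tx":23.5,"ty":31.5,"tz":0,"wx":0,"wy":0,"wz":0},
    {"jaw":0,"tx":23.5,"ty":31.5,"tz":-2,"wx":0,"wy":0,"wz":0},
    {"jaw":0,"tx":23.5,"ty":31.5,"tz":-4,"wx":0,"wy":0,"wz":0}
  ]
}}

```text
time: 1.77
ee_pos: [0.669, -0.0612, 0.1935]
eef_rot: [-180.0, -0.4, 16.2]
wrist_force: [1.6, -0.1, -0.5]
width: 0.003
grasp_force: 0.0
```

Call:
{"method": "drive_tool", "body": {
  "motion": [
    {"jaw":0,"tx":0,"ty":0,"tz":-2,"wx":0,"wy":0,"wz":0},
    {"jaw":0,"tx":0,"ty":0,"tz":-4,"wx":0,"wy":0,"wz":0},
    {"jaw":0,"tx":0,"ty":0,"tz":-6,"wx":0,"wy":0,"wz":0},
    {"jaw":0,"tx":0,"ty":0,"tz":-7,"wx":0,"wy":0,"wz":0},
    {"jaw":0,"tx":0,"ty":0,"tz":-7,"wx":0,"wy":0,"wz":0},
    {"jaw":0,"tx":0,"ty":0,"tz":-7,"wx":0,"wy":0,"wz":0}
  ]
}}

```text
time: 2.27
ee_pos: [0.6644, -0.0671, 0.1211]
eef_rot: [-180.0, 0.1, 16.0]
wrist_force: [-0.2, 0.3, 0.3]
width: -0.001
grasp_force: 0.0
```

Run:
```python
from h import *; from plant import ctrl
from scipy.spatial.transform import Rotation as Ro
np.set_printoptions(precision=4,suppress=True)
st=ctrl.state(); s=ctrl.snapshot("wrist")
T=np.eye(4);T[:3,:3]=Ro.from_euler("xyz",st["eef_rot"],degrees=True).as_matrix();T[:3,3]=st["ee_pos"];T=T@s["mount"]
print(st["ee_pos"],st["eef_rot"],st["wrist_force"],s["mount"])
for c,r,a in blobs(s["frame"],(0,150,70),(6,255,255)): print(c,r,a,plane(s,c,.043,T))
cv2.imwrite("pics/w1.png",s["frame"][:,:,::-1])
cv2.imwrite("pics/s1.png",ctrl.snapshot("scene")["frame"][:,:,::-1])
```

```text
[ 0.6644 -0.0671  0.1211] [-179.9833    0.0545   15.9618] [-0.1699  0.3023  0.2703] [[ 0.0002 -0.9605 -0.2784  0.0699]
 [ 1.      0.      0.0005  0.0007]
 [-0.0005 -0.2784  0.9605 -0.1432]
 [ 0.      0.      0.      1.    ]]
[320.3782 252.6255] 38.65605545043945 4389.5 [ 0.6639 -0.0672  0.043 ]
```

View pics/w1.png

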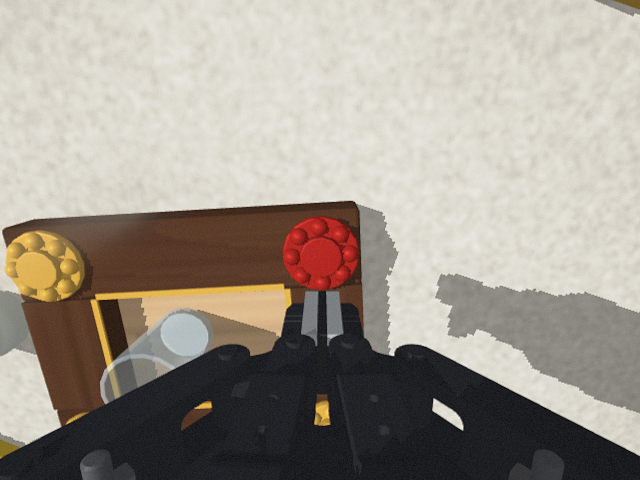

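View pics/s1.png

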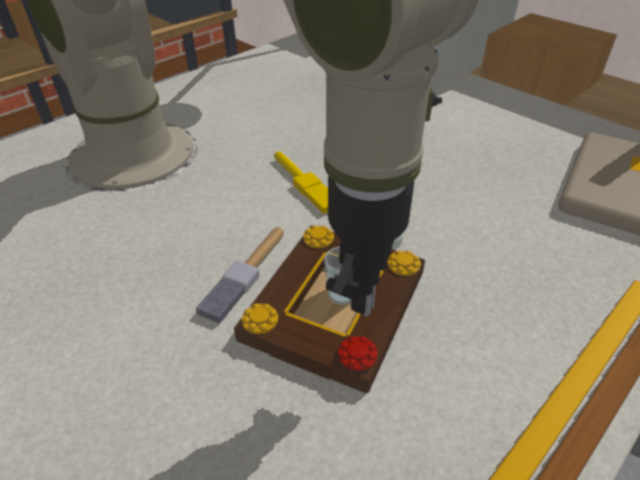

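The wrist view shows the red rosette at (320,253), which casts to (0.664, -0.067), directly under the shut fingers. The tumbler and gold rosettes are clear of them. I'll descend to just above the top.

Call:
{"method": "drive_tool", "body": {
  "motion": [
    {"jaw":0,"tx":0,"ty":0,"tz":-2,"wx":0,"wy":0,"wz":0},
    {"jaw":0,"tx":0,"ty":0,"tz":-4,"wx":0,"wy":0,"wz":0},
    {"jaw":0,"tx":0,"ty":0,"tz":-5.5,"wx":0,"wy":0,"wz":0},
    {"jaw":0,"tx":0,"ty":0,"tz":-6.2,"wx":0,"wy":0,"wz":0},
    {"jaw":0,"tx":0,"ty":0,"tz":-6.5,"wx":0,"wy":0,"wz":0},
    {"jaw":0,"tx":0,"ty":0,"tz":-6.7,"wx":0,"wy":0,"wz":0},
    {"jaw":0,"tx":0,"ty":0,"tz":-6.7,"wx":0,"wy":0,"wz":0},
    {"jaw":0,"tx":0,"ty":0,"tz":-6.7,"wx":0,"wy":0,"wz":0}
  ]
}}

```text
time: 3.03
ee_pos: [0.6651, -0.0671, 0.0553]
eef_rot: [180.0, -0.1, 16.0]
wrist_force: [-0.1, -0.1, -1.3]
width: 0.002
grasp_force: 0.0
```

Call:
{"method": "drive_tool", "body": {
  "motion": [
    {"jaw":0,"tx":0,"ty":0,"tz":-0.1,"wx":0,"wy":0,"wz":0},
    {"jaw":0,"tx":0,"ty":0,"tz":-0.2,"wx":0,"wy":0,"wz":0},
    {"jaw":0,"tx":0,"ty":0,"tz":-0.3,"wx":0,"wy":0,"wz":0},
    {"jaw":0,"tx":0,"ty":0,"tz":-0.4,"wx":0,"wy":0,"wz":0},
    {"jaw":0,"tx":0,"ty":0,"tz":-0.5,"wx":0,"wy":0,"wz":0},
    {"jaw":0,"tx":0,"ty":0,"tz":-0.6,"wx":0,"wy":0,"wz":0},
    {"jaw":0,"tx":0,"ty":0,"tz":-0.6,"wx":0,"wy":0,"wz":0},
    {"jaw":0,"tx":0,"ty":0,"tz":-0.6,"wx":0,"wy":0,"wz":0}
  ]
}}

```text
time: 3.7
ee_pos: [0.6645, -0.067, 0.0481]
eef_rot: [-180.0, 0.0, 16.0]
wrist_force: [0.8, 0.3, -0.3]
width: -0.002
grasp_force: 0.0
```

Call:
{"method": "drive_tool", "body": {
  "motion": [
    {"jaw":0,"tx":0,"ty":0,"tz":-0.05,"wx":0,"wy":0,"wz":0},
    {"jaw":0,"tx":0,"ty":0,"tz":-0.1,"wx":0,"wy":0,"wz":0},
    {"jaw":0,"tx":0,"ty":0,"tz":-0.15,"wx":0,"wy":0,"wz":0},
    {"jaw":0,"tx":0,"ty":0,"tz":-0.2,"wx":0,"wy":0,"wz":0},
    {"jaw":0,"tx":0,"ty":0,"tz":-0.25,"wx":0,"wy":0,"wz":0},
    {"jaw":0,"tx":0,"ty":0,"tz":-0.3,"wx":0,"wy":0,"wz":0},
    {"jaw":0,"tx":0,"ty":0,"tz":-0.3,"wx":0,"wy":0,"wz":0},
    {"jaw":0,"tx":0,"ty":0,"tz":-0.3,"wx":0,"wy":0,"wz":0}
  ]
}}

```text
time: 4.37
ee_pos: [0.6646, -0.067, 0.0453]
eef_rot: [180.0, -0.0, 16.0]
wrist_force: [-0.8, -0.9, 3.6]
width: 0.003
grasp_force: 1.8
```

Contact is at 3.6 N, which matches the dowel friction. I'll keep pressing.

Call:
{"method": "drive_tool", "body": {
  "motion": [
    {"jaw":0,"tx":0,"ty":0,"tz":-0.05,"wx":0,"wy":0,"wz":0},
    {"jaw":0,"tx":0,"ty":0,"tz":-0.1,"wx":0,"wy":0,"wz":0},
    {"jaw":0,"tx":0,"ty":0,"tz":-0.15,"wx":0,"wy":0,"wz":0},
    {"jaw":0,"tx":0,"ty":0,"tz":-0.2,"wx":0,"wy":0,"wz":0},
    {"jaw":0,"tx":0,"ty":0,"tz":-0.25,"wx":0,"wy":0,"wz":0},
    {"jaw":0,"tx":0,"ty":0,"tz":-0.3,"wx":0,"wy":0,"wz":0},
    {"jaw":0,"tx":0,"ty":0,"tz":-0.3,"wx":0,"wy":0,"wz":0},
    {"jaw":0,"tx":0,"ty":0,"tz":-0.3,"wx":0,"wy":0,"wz":0}
  ]
}}

```text
time: 5.03
ee_pos: [0.6646, -0.067, 0.0422]
eef_rot: [180.0, -0.0, 16.0]
wrist_force: [-0.1, -0.4, 3.2]
width: -0.001
grasp_force: 1.6
```

Call:
{"method": "drive_tool", "body": {
  "motion": [
    {"jaw":0,"tx":0,"ty":0,"tz":-0.05,"wx":0,"wy":0,"wz":0},
    {"jaw":0,"tx":0,"ty":0,"tz":-0.1,"wx":0,"wy":0,"wz":0},
    {"jaw":0,"tx":0,"ty":0,"tz":-0.1,"wx":0,"wy":0,"wz":0},
    {"jaw":0,"tx":0,"ty":0,"tz":-0.1,"wx":0,"wy":0,"wz":0}
  ]
}}

```text
time: 5.37
ee_pos: [0.6646, -0.067, 0.0413]
eef_rot: [180.0, -0.0, 16.0]
wrist_force: [-1.2, -0.0, 4.1]
width: 0.001
grasp_force: 2.2
```

Call:
{"method": "drive_tool", "body": {
  "motion": [
    {"jaw":0,"tx":0,"ty":0,"tz":-0.05,"wx":0,"wy":0,"wz":0},
    {"jaw":0,"tx":0,"ty":0,"tz":-0.1,"wx":0,"wy":0,"wz":0},
    {"jaw":0,"tx":0,"ty":0,"tz":-0.1,"wx":0,"wy":0,"wz":0},
    {"jaw":0,"tx":0,"ty":0,"tz":-0.1,"wx":0,"wy":0,"wz":0}
  ]
}}

```text
time: 5.7
ee_pos: [0.6646, -0.0671, 0.0407]
eef_rot: [180.0, -0.0, 16.0]
wrist_force: [-1.7, -0.1, 8.0]
width: -0.002
grasp_force: 4.0
```

The force has risen past the dowel friction to 8 N, so the rosette is on its seat. I'll add a little more pressure and hold for about 3 s.

Call:
{"method": "drive_tool", "body": {
  "motion": [
    {"jaw":0,"tx":0,"ty":0,"tz":-0.05,"wx":0,"wy":0,"wz":0},
    {"jaw":0,"tx":0,"ty":0,"tz":-0.05,"wx":0,"wy":0,"wz":0},
    {"jaw":0,"tx":0,"ty":0,"tz":-0.05,"wx":0,"wy":0,"wz":0},
    {"jaw":0,"tx":0,"ty":0,"tz":-0.05,"wx":0,"wy":0,"wz":0},
    {"jaw":0,"tx":0,"ty":0,"tz":-0.05,"wx":0,"wy":0,"wz":0},
    {"jaw":0,"tx":0,"ty":0,"tz":-0.05,"wx":0,"wy":0,"wz":0},
    {"jaw":0,"tx":0,"ty":0,"tz":-0.05,"wx":0,"wy":0,"wz":0},
    {"jaw":0,"tx":0,"ty":0,"tz":-0.05,"wx":0,"wy":0,"wz":0},
    {"jaw":0,"tx":0,"ty":0,"tz":-0.05,"wx":0,"wy":0,"wz":0},
    {"jaw":0,"tx":0,"ty":0,"tz":-0.05,"wx":0,"wy":0,"wz":0}
  ]
}}

```text
time: 6.53
ee_pos: [0.6646, -0.067, 0.0404]
eef_rot: [180.0, -0.0, 16.0]
wrist_force: [-1.7, 0.2, 10.1]
width: -0.0
grasp_force: 4.8
```

Call:
{"method": "drive_tool", "body": {
  "motion": [
    {"jaw":0,"tx":0,"ty":0,"tz":0,"wx":0,"wy":0,"wz":0},
    {"jaw":0,"tx":0,"ty":0,"tz":0,"wx":0,"wy":0,"wz":0},
    {"jaw":0,"tx":0,"ty":0,"tz":0,"wx":0,"wy":0,"wz":0},
    {"jaw":0,"tx":0,"ty":0,"tz":0,"wx":0,"wy":0,"wz":0},
    {"jaw":0,"tx":0,"ty":0,"tz":0,"wx":0,"wy":0,"wz":0},
    {"jaw":0,"tx":0,"ty":0,"tz":0,"wx":0,"wy":0,"wz":0},
    {"jaw":0,"tx":0,"ty":0,"tz":0,"wx":0,"wy":0,"wz":0},
    {"jaw":0,"tx":0,"ty":0,"tz":0,"wx":0,"wy":0,"wz":0},
    {"jaw":0,"tx":0,"ty":0,"tz":0,"wx":0,"wy":0,"wz":0},
    {"jaw":0,"tx":0,"ty":0,"tz":0,"wx":0,"wy":0,"wz":0}
  ]
}}

```text
time: 7.37
ee_pos: [0.6646, -0.067, 0.0404]
eef_rot: [180.0, -0.0, 16.0]
wrist_force: [-1.1, -0.0, 9.0]
width: -0.001
grasp_force: 4.8
```

Call:
{"method": "drive_tool", "body": {
  "motion": [
    {"jaw":0,"tx":0,"ty":0,"tz":0,"wx":0,"wy":0,"wz":0},
    {"jaw":0,"tx":0,"ty":0,"tz":0,"wx":0,"wy":0,"wz":0},
    {"jaw":0,"tx":0,"ty":0,"tz":0,"wx":0,"wy":0,"wz":0},
    {"jaw":0,"tx":0,"ty":0,"tz":0,"wx":0,"wy":0,"wz":0},
    {"jaw":0,"tx":0,"ty":0,"tz":0,"wx":0,"wy":0,"wz":0},
    {"jaw":0,"tx":0,"ty":0,"tz":0,"wx":0,"wy":0,"wz":0},
    {"jaw":0,"tx":0,"ty":0,"tz":0,"wx":0,"wy":0,"wz":0},
    {"jaw":0,"tx":0,"ty":0,"tz":0,"wx":0,"wy":0,"wz":0},
    {"jaw":0,"tx":0,"ty":0,"tz":0,"wx":0,"wy":0,"wz":0},
    {"jaw":0,"tx":0,"ty":0,"tz":0,"wx":0,"wy":0,"wz":0}
  ]
}}

```text
time: 8.2
ee_pos: [0.6646, -0.067, 0.0403]
eef_rot: [180.0, -0.0, 16.0]
wrist_force: [-1.4, 0.0, 9.0]
width: -0.002
grasp_force: 4.8
```

Call:
{"method": "drive_tool", "body": {
  "motion": [
    {"jaw":0,"tx":0,"ty":0,"tz":0,"wx":0,"wy":0,"wz":0},
    {"jaw":0,"tx":0,"ty":0,"tz":0,"wx":0,"wy":0,"wz":0},
    {"jaw":0,"tx":0,"ty":0,"tz":0,"wx":0,"wy":0,"wz":0},
    {"jaw":0,"tx":0,"ty":0,"tz":0,"wx":0,"wy":0,"wz":0},
    {"jaw":0,"tx":0,"ty":0,"tz":0,"wx":0,"wy":0,"wz":0},
    {"jaw":0,"tx":0,"ty":0,"tz":0,"wx":0,"wy":0,"wz":0},
    {"jaw":0,"tx":0,"ty":0,"tz":0,"wx":0,"wy":0,"wz":0},
    {"jaw":0,"tx":0,"ty":0,"tz":0,"wx":0,"wy":0,"wz":0}
  ]
}}

```text
time: 8.87
ee_pos: [0.6646, -0.067, 0.0404]
eef_rot: [180.0, -0.0, 16.0]
wrist_force: [-1.2, 0.3, 9.8]
width: -0.006
grasp_force: 4.8
```

Held for more than 3 s at 9–10 N. Now I withdraw straight up and check.

Call:
{"method": "drive_tool", "body": {
  "motion": [
    {"jaw":0,"tx":0,"ty":0,"tz":0.3,"wx":0,"wy":0,"wz":0},
    {"jaw":0,"tx":0,"ty":0,"tz":1,"wx":0,"wy":0,"wz":0},
    {"jaw":0,"tx":0,"ty":0,"tz":3,"wx":0,"wy":0,"wz":0},
    {"jaw":0,"tx":0,"ty":0,"tz":5,"wx":0,"wy":0,"wz":0},
    {"jaw":0,"tx":0,"ty":0,"tz":7,"wx":0,"wy":0,"wz":0},
    {"jaw":0,"tx":0,"ty":0,"tz":8,"wx":0,"wy":0,"wz":0},
    {"jaw":0,"tx":0,"ty":0,"tz":8,"wx":0,"wy":0,"wz":0},
    {"jaw":0,"tx":0,"ty":0,"tz":8,"wx":0,"wy":0,"wz":0}
  ]
}}

```text
time: 9.53
ee_pos: [0.6645, -0.067, 0.1198]
eef_rot: [180.0, -0.0, 16.0]
wrist_force: [0.0, 0.9, 0.3]
width: 0.003
grasp_force: 0.0
```

Run:
```python
from h import *; from plant import ctrl
import pickle
s=ctrl.snapshot("scene")
old=pickle.load(open("d.pkl","rb"))["scene"]
for q in(old,s): print([c for c,r,a in blobs(q["frame"],(0,150,90),(6,255,255))],[c for c,r,a in blobs(q["frame"],(105,150,80),(125,255,255),60)])
w=ctrl.snapshot("wrist")["frame"]; print([(c,r) for c,r,a in blobs(w,(0,150,70),(6,255,255))])
cv2.imwrite("pics/s2.png",s["frame"][:,:,::-1]); print(ctrl.state()["wrist_force"])
```

```text
[array([357.56411743, 353.        ])] [array([389.00622559, 219.61491394])]
[array([357.5, 355.5])] []
[(array([320.90777588, 250.54853821]), 38.17977523803711)]
[-0.55709489  0.16498823  0.03305737]
```

View pics/s2.png

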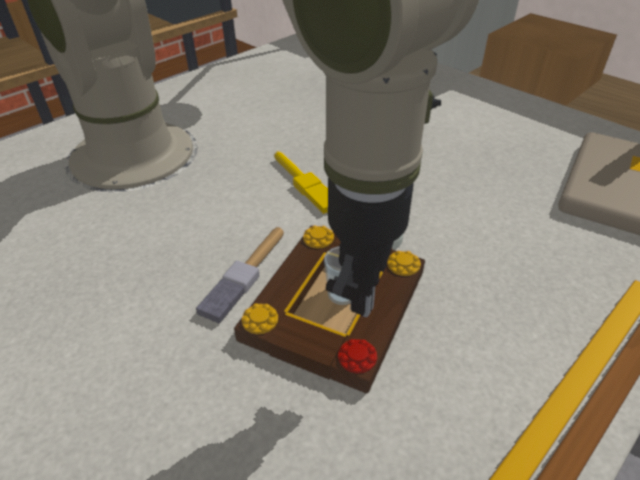

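The scene view shows the red rosette lower, at (357.5,355.5) against row 353 before. The tumbler, brush and gold rosettes are unmoved and the fingers are clear. A reading of 9.5 N at 40.4 mm is about 1.6 mm of felt compression below 42 mm, so the rosette is fully home. Handing in.

```bash
python3 -c "
from plant import ctrl
print(ctrl.close_job())"
```

```text
the job is handed in; nothing more can be done
None
```

The red rosette is pressed fully home and was held at about 9–10 N for just over 3 s; the arm is withdrawn, the gilded rosettes, tumbler and brush look untouched (the jar, partly hidden by the arm, wasn't rechecked), and the job is handed in with no verdict returned.

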